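Eject a sample tile and stop it on the ramp

ROBOT

A 7-joint arm with a two-finger parallel gripper is mounted at the origin on the work surface. World frame = base frame: x ahead of the robot, y to its left, z up, the work surface at z = 0. Lengths are in m, angles in rad, forces in N, time in s.
With the tool pointing down it reaches from about 0.425 to 0.875 m from the base axis. Payload 4.7 kg.
Tool frame: the origin (TCP) lies midway between the tips of the shut fingers; the grasp point (between the pads) lies 19 mm behind it (ctrl.grip_point_offset is the distance from the TCP to the grasp point, in m); z points along the fingers, y is the line along which they close (so a half turn about z gives the same grasp; the last joint's range is limited). The gripper opens to 87 mm and grips with 3 to 60 N. Pads are 19 mm wide; open, the fingers measure 117 mm over their backs; the gripper's body (75 mm by 190 mm) begins 51 mm behind the grasp point.
Start: joints at [-1.153, 0.321, -0.07, 1.45, 0.023, 1.371, -0.057], TCP at [0.255, 0.598, 0.223] pointing down, gripper open.
Joint ranges: [-2.86, 2.86], [-0.3, 2.09], [-1.38, 1.24], [0.06, 2.45], [-1.56, 4.7], [0.09, 2.05], [-2.69, 2.69]. Speed limits (rad/s): [2.57, 2.57, 3.14, 3.14, 3.14, 3.14, 3.14].

INTERFACE

Orientations are given as a rotation vector (axis times angle).
In Python, from bench import ctrl gives the robot as it stands. The module is installed in compiled form; this text tells all that it offers.
- The arm moves only by the shell command python3 -m handwheel 'ROWS' [OPENING] [FORCE]. ROWS is JSON, a list of rows, each an object of numbers: "x", "y", "z": the shift along the tool's x, y, z in m; "wx", "wy", "wz": the turn, a rotation vector about the tool's x, y, z in degrees. A call has 1 to 10 rows; each row is the pose to reach, as a shift and turn from the pose commanded when the call began, along the tool's axes at that moment; what a row does not reach only later rows make up. A row lasts 1/12 s, in which the tool goes at most 41.7 mm and 7.16 degrees, less where a joint would pass 70% of its speed; a pose out of reach is approached as far as the arm can. A call with a gripper value outside its range is refused whole. OPENING is the finger opening in m, from 0 to 0.087, set as the call begins (- or left out, the last holds). The fingers move at their own pace and stop on an object; FORCE is the grip in N (left out, the last holds). Time passes only in rows, so rows that repeat a pose let the fingers close. It gives the time, the measured TCP pose, the force, the opening and the grip force at its end, in the units of the state.
- ctrl.get_state(): the state, without advancing time (a new reading comes with each control period).
- ctrl.get_image(name): name is "side" or "top" or "wrist"; returns a dict with "image" (400x640x3 uint8, red, green, blue), "K" (3x3 intrinsics, pixels), "world_to_cam" (4x4, takes a point from world to camera coordinates); the wrist camera has in their place "hand_eye" (4x4, takes a point from camera to tool coordinates, whose origin is the TCP and whose axes are the flange's). Camera axes: x right, y down, z forward; pixel columns grow to the right and rows downward; lengths in m; the calibration is good to about 2 mm. A picture is of the moment at which its call begins: read the wrist's pose just before it. There is no depth.
- ctrl.close_job(): hands the job in; it is judged then, once.
The state is a dict: "time": time; "joint_positions": joint angles; "qd": joint speeds; "joint_torque": joint torques, N m; "position": TCP position; "tool_rot": TCP orientation; "ft_force": force on the tool from outside, world axes, zero at the start; "torque": the same for the moment, N m; "grip_width": opening from 0.0 (shut) to 1.0 (fully open); "grip_force": force on a finger pad.
Only numpy, scipy, OpenCV 4.12 (cv2) and the standard library are available. Lean on these libraries where they do the work, as an engineer would, in place of code of your own. Each camera call takes 0.05 s, during which the arm holds its last target. There are 200 camera calls.

TASK

Press the green ejector key of the lane that holds the red sample tile, so that the tile pops out of its nest, and stop it with your other finger on the ramp before it slides off the end. Nothing is picked up: touch only, and leave the grey tile in its nest and the things around undisturbed. Finish while still holding the red tile back with a fingertip, at rest, out of its nest and wholly on the ramp.

Things in the scene. Friction and masses are not known exactly. Their poses are not given: they have to be found in the camera images.
- dispenser: Fixed two-lane sample dispenser, from x = -82 to +90 mm, 212 mm wide in y, up to 66 mm high; origin on its underside, z up, x away from the robot, y left. Lanes lie on y = +32 mm (left) and -32 mm (right): behind, a level nest (floor 56 mm high, x = +35 to +82 mm) with walls at sides and back; in front, a ramp. Each lane has a green ejector key on its outer side, at x = -35 mm, y = +/-84 mm.
- key_left (a joint): Travel in m of the left ejector key: 0 up, 0.008 fully down. Spring: 2 to 4 N to start, 5 to 7 N fully down. Pressing it tips up its nest's floor, rear end up (hinge at x = +35 mm, 26 degrees when fully down). At a quarter to half of the travel the tile starts to slide from the nest down the ramp and is off its foot in under a second unless something stands in its way.
- key_right (a joint): The same for the right lane's key.
- key_left_top (a point): Centre of the top of the left green key, flat, 36 mm along the dispenser's x by 26 mm along y; 42 mm above the table when up, 34 mm when fully down (the point moves with the key). It sits on a white pod 28 mm high, 52 by 34 mm.
- key_right_top (a point): The same for the right key.
- ramp_left_mid (a point): Point on the left ramp's surface and centre line, straight across from its key and 52 mm from it, 26 mm above the table: 8 mm lower than the fully pressed key, so with two level fingertips one can press the key while the other stands here in the tile's way.
- ramp_right_mid (a point): The same for the right ramp. Both ramps: aluminium, smooth and steep (a tile never stays by itself), 48 mm wide between 5 mm high rails, falling at 22 degrees towards -x of the dispenser, from 54 mm high at x = +35 mm to 8 mm at x = -80 mm, where the foot is open onto the table.
- tile_red: The red granulate sample tile, 45 by 45 by 12 mm, steel-backed, about 120 g, loose; origin at the centre of its underside, z up. It starts level in the nest of one of the two lanes (either one), centre at about x = +58 mm in the dispenser's frame.
- tile_grey: The grey granulate sample tile, same size, in the nest of the other lane.
- jar: closed amber jar, 52 mm diameter, 75 mm tall, standing beside the dispenser; loose, origin at the middle of its foot
- spare: two sand-coloured 50 mm sample tiles joined in a 24 mm high stack, beside the dispenser; loose, origin at the middle of its foot
- loupe: black magnifier, 40 mm diameter, 42 mm tall, standing behind the dispenser; loose, origin at the middle of its foot
- mug: white mug, 80 mm wide, 90 mm tall, on the left of the table; loose, origin at the middle of its foot
- spatula: 200 mm spatula lying on the right of the table
- jar_dark: terracotta-coloured jar, 60 mm diameter, 90 mm tall, left of the dispenser towards the far edge; loose, origin at the middle of its foot

How it is judged:
By the outcome, as a careful person would: the job done as asked, in the order asked, and still so for the second after the job is handed in, while the arm keeps its last pose, push and grip.
It also fails if it takes over 35 s, if anything falls off the work surface, if the arm or the gripper's body presses on something with over 40 N, if the wrist force passes 120 N, or if a joint passes its speed limit or range.

## Working session

There is one attempt and no reset: what is moved stays moved. The work goes in short steps, Python scripts to look and compute and a shell command to move; the robot and the scene stay as the last step left them, time stands still between calls to the robot, and variables do not carry over. Pictures are saved under pics/ and viewed, at most 10 in all, crops included, and the job is handed in when it is done.

```bash
mkdir -p pics
python3 - <<'E'
from bench import ctrl
import cv2
s=ctrl.get_state();print(s['time'],s['position'],s['tool_rot'],s['grip_width'])
for n in('top','side'):
    d=ctrl.get_image(n);cv2.imwrite(f'pics/{n}.png',d['image'][:,:,::-1]);print(d['K'],d['world_to_cam'])
E
```

```text
0.0 [0.2551877  0.59720436 0.22144056] [-6.29844187e-01 -3.07748976e+00  3.01690753e-03] 1.0032068421546316
[[434.11634781   0.         324.21274426]
 [  0.         434.11634781 199.34222753]
 [  0.           0.           1.        ]] [[ 0.02468426 -0.99896238  0.03827324 -0.04754579]
 [-0.99282588 -0.02897711 -0.1160047   0.55568423]
 [ 0.11699338 -0.03513518 -0.99251099  1.04122002]
 [ 0.          0.          0.          1.        ]]
[[395.10993203   0.         316.61309825]
 [  0.         395.10993203 200.84655289]
 [  0.           0.           1.        ]] [[ 0.97196885 -0.23502011 -0.00648857 -0.55233901]
 [-0.13505546 -0.53553086 -0.83364664  0.13279665]
 [ 0.19244889  0.81115489 -0.55226006  0.9105837 ]
 [ 0.          0.          0.          1.        ]]
```

View pics/top.png

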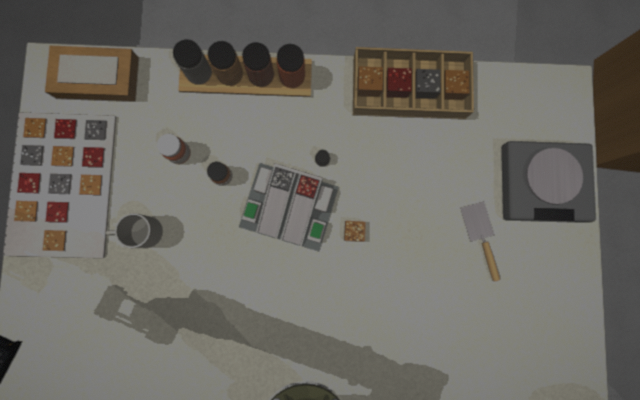

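View pics/side.png

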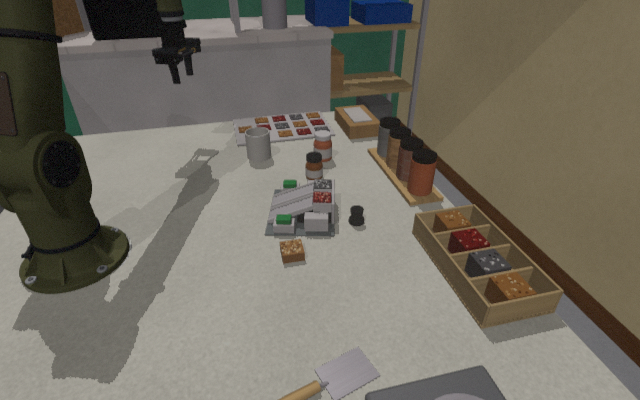

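The red tile is in the right lane: in the top view red is at about (308,187), grey at (282,179), and the right key at (317,231). I'll enlarge the view for exact positions.

Run:
```python
import cv2
i=cv2.imread('pics/top.png')[150:260,220:380]
cv2.imwrite('pics/c1.png',cv2.resize(i,None,fx=5,fy=5,interpolation=cv2.INTER_CUBIC))
```

```text
(no output)
```

View pics/c1.png

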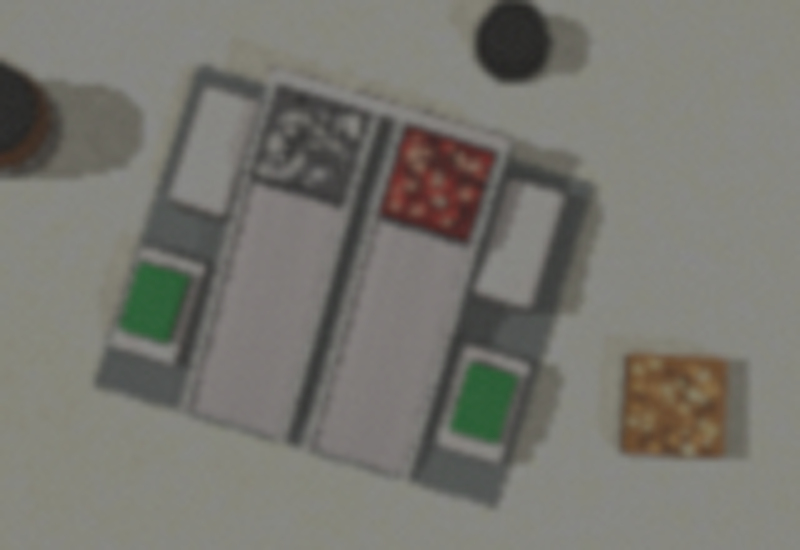

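```bash
cat > h.py <<'E'
import numpy as np
from scipy.optimize import least_squares
from scipy.spatial.transform import Rotation as R
P=np.array([[-.035,.084,.042],[-.035,-.084,.042],[.058,-.032,.068],[.058,.032,.068]])
def world(p,Q=P):
    c,s=np.cos(p[2]),np.sin(p[2]);return np.c_[Q[:,0]*c-Q[:,1]*s+p[0],Q[:,0]*s+Q[:,1]*c+p[1],Q[:,2]]
def proj(K,T,X):
    q=X@T[:3,:3].T+T[:3,3];q=q@K.T;return q[:,:2]/q[:,2:]
def fit(K,T,uv,Q=P):
    r=least_squares(lambda p:(proj(K,T,world(p,Q))-uv).ravel(),[.55,0,-.2]);print('pose',r.x,'res px',r.fun.round(1));return r.x
def goal(p,s,z,dx=-.035,dy=-.058):
    t=world(p,np.array([[dx,dy,z]]))[0]
    Rt=R.from_rotvec(s['tool_rot']);best=None
    for k in(0,np.pi):
        G=R.from_euler('z',p[2]+k)*R.from_rotvec([np.pi,0,0]);w=(Rt.inv()*G).as_rotvec()
        if best is None or np.linalg.norm(w)<np.linalg.norm(best):best=w
    print('target',t,'shift mm',(Rt.inv().apply(t-s['position'])*1e3).round(1),'turn',np.degrees(best).round(2),'pos',s['position'],'t',s['time'])
E
python3 - <<'E'
from h import *
from bench import ctrl
d=ctrl.get_image('top')
uv=np.array([[157,303],[484,402],[440,183],[311,145]])/5+[219.6,149.6]
p=fit(d['K'],d['world_to_cam'],uv);s=ctrl.get_state();goal(p,s,.15);print(s['joint_positions'])
E
```

```text
pose [ 0.53568063  0.05580446 -0.26668819] res px [-0.4 -0.   0.4  0.1 -0.1  0.   0.1 -0.1]
target [0.4866327  0.00907865 0.15      ] shift mm [-443.8 -450.    72.4] turn [-0.08  0.   -7.85] pos [0.25532292 0.59733221 0.22173837] t 0.15
[-1.15287757  0.32162967 -0.07006409  1.45137325  0.02264753  1.37074857
 -0.05686014]
```

```bash
python3 -m handwheel '[{"x":-0.02,"y":-0.02},{"x":-0.045,"y":-0.045},{"x":-0.07,"y":-0.07},{"x":-0.095,"y":-0.095,"wz":-2},{"x":-0.12,"y":-0.12,"wz":-4},{"x":-0.145,"y":-0.145,"wz":-6},{"x":-0.17,"y":-0.17,"wz":-7},{"x":-0.195,"y":-0.195,"wz":-7.85},{"x":-0.215,"y":-0.215,"wz":-7.85},{"x":-0.22,"y":-0.22,"wz":-7.85}]' 0.04
python3 - <<'E'
from h import *
from bench import ctrl
goal([ 0.53568,0.0558,-0.26669],ctrl.get_state(),.17)
E
```

```text
target [0.48663199 0.00907428 0.17      ] shift mm [-443.8 -450.    52.4] turn [-0.08  0.   -7.85] pos [0.25532292 0.59733221 0.22173837] t 0.15invalid input at $[0]: expected keys x, y, z, wx, wy, wz
```

```bash
python3 -m handwheel '[{"x":-0.02,"y":-0.02,"z":0,"wx":0,"wy":0,"wz":0},{"x":-0.045,"y":-0.045,"z":0,"wx":0,"wy":0,"wz":-1},{"x":-0.07,"y":-0.07,"z":0,"wx":0,"wy":0,"wz":-2},{"x":-0.095,"y":-0.095,"z":0,"wx":0,"wy":0,"wz":-3},{"x":-0.12,"y":-0.12,"z":0,"wx":0,"wy":0,"wz":-4},{"x":-0.145,"y":-0.145,"z":0,"wx":0,"wy":0,"wz":-5},{"x":-0.17,"y":-0.17,"z":0,"wx":0,"wy":0,"wz":-6},{"x":-0.195,"y":-0.195,"z":0,"wx":0,"wy":0,"wz":-7},{"x":-0.215,"y":-0.215,"z":0,"wx":0,"wy":0,"wz":-7.85},{"x":-0.22,"y":-0.22,"z":0,"wx":0,"wy":0,"wz":-7.85}]' 0.04
python3 - <<'E'
from h import *
from bench import ctrl
goal([ 0.53568,0.0558,-0.26669],ctrl.get_state(),.17)
E
```

```text
time: 0.98
position: [0.3737, 0.3036, 0.2226]
tool_rot: [0.428, 3.111, -0.003]
ft_force: [-0.1, -0.6, 1.0]
grip_width: 0.464
grip_force: 0.0
target [0.48663199 0.00907428 0.17      ] shift mm [-188.2 -253.1   53.2] turn [-0.09  0.07 -0.38] pos [0.37372486 0.30361857 0.22257135] t 0.9833
```

```bash
python3 -m handwheel '[{"x":-0.02,"y":-0.027,"z":0,"wx":0,"wy":0,"wz":0},{"x":-0.04,"y":-0.054,"z":0,"wx":0,"wy":0,"wz":0},{"x":-0.062,"y":-0.084,"z":0.005,"wx":0,"wy":0,"wz":0},{"x":-0.084,"y":-0.113,"z":0.01,"wx":0,"wy":0,"wz":0},{"x":-0.106,"y":-0.143,"z":0.015,"wx":0,"wy":0,"wz":0},{"x":-0.128,"y":-0.172,"z":0.02,"wx":0,"wy":0,"wz":0},{"x":-0.15,"y":-0.202,"z":0.025,"wx":0,"wy":0,"wz":0},{"x":-0.17,"y":-0.229,"z":0.032,"wx":0,"wy":0,"wz":0},{"x":-0.183,"y":-0.246,"z":0.04,"wx":0,"wy":0,"wz":0},{"x":-0.188,"y":-0.253,"z":0.053,"wx":0,"wy":0,"wz":0}]'
python3 -m handwheel '[{"x":0,"y":0,"z":0,"wx":0,"wy":0,"wz":0},{"x":0,"y":0,"z":0,"wx":0,"wy":0,"wz":0},{"x":0,"y":0,"z":0,"wx":0,"wy":0,"wz":0}]'
python3 - <<'E'
from h import *
from bench import ctrl
import cv2
s=ctrl.get_state();d=ctrl.get_image('wrist')
T=np.eye(4);T[:3,:3]=R.from_rotvec(s['tool_rot']).as_matrix();T[:3,3]=s['position']
W=np.linalg.inv(T@d['hand_eye'])
p=[ 0.53568,0.0558,-0.26669]
goal(p,s,.09)
print('predicted keyL keyR red grey',proj(d['K'],W,world(p)).round(1))
np.savez('w.npz',K=d['K'],W=W)
cv2.imwrite('pics/w1.png',d['image'][:,:,::-1])
E
```

```text
time: 1.82
position: [0.4877, 0.0116, 0.1702]
tool_rot: [0.425, 3.11, -0.001]
ft_force: [-0.1, 0.3, -0.6]
grip_width: 0.458
grip_force: 0.0
time: 2.07
position: [0.4858, 0.0169, 0.1699]
tool_rot: [-0.415, -3.114, -0.001]
ft_force: [-0.5, 0.5, 0.0]
grip_width: 0.463
grip_force: 0.0
target [0.48663199 0.00907428 0.09      ] shift mm [-2.8 -7.4 79.9] turn [ 0.03 -0.01  0.1 ] pos [0.48584785 0.01689097 0.16987396] t 2.0667
predicted keyL keyR red grey [[449.8 192.8]
 [293.7 192.7]
 [341.7 281.5]
 [400.5 281.5]]
```

View pics/w1.png

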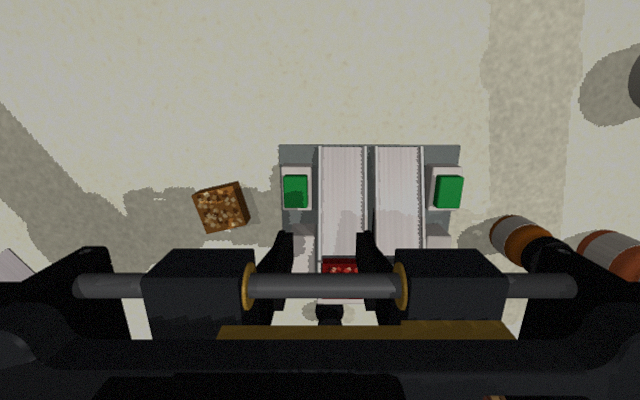

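The keys sit at (295,190) and (450,190), within about 2 px of the prediction, so the pose is confirmed. Next I descend to just above the key.

```bash
python3 -m handwheel '[{"x":-0.003,"y":-0.007,"z":0.015,"wx":0,"wy":0,"wz":0},{"x":-0.003,"y":-0.007,"z":0.035,"wx":0,"wy":0,"wz":0},{"x":-0.003,"y":-0.007,"z":0.055,"wx":0,"wy":0,"wz":0},{"x":-0.003,"y":-0.007,"z":0.075,"wx":0,"wy":0,"wz":0},{"x":-0.003,"y":-0.007,"z":0.095,"wx":0,"wy":0,"wz":0},{"x":-0.003,"y":-0.007,"z":0.107,"wx":0,"wy":0,"wz":0},{"x":-0.003,"y":-0.007,"z":0.115,"wx":0,"wy":0,"wz":0},{"x":-0.003,"y":-0.007,"z":0.12,"wx":0,"wy":0,"wz":0},{"x":-0.003,"y":-0.007,"z":0.12,"wx":0,"wy":0,"wz":0},{"x":-0.003,"y":-0.007,"z":0.12,"wx":0,"wy":0,"wz":0}]'
python3 - <<'E'
from h import *
from bench import ctrl
import cv2
s=ctrl.get_state();d=ctrl.get_image('side')
goal([ 0.53568,0.0558,-0.26669],s,.034,-.036)
cv2.imwrite('pics/s2.png',cv2.resize(d['image'][130:260,230:370,::-1],None,fx=4.5,fy=4.5,interpolation=cv2.INTER_CUBIC))
E
```

```text
time: 2.95
position: [0.4876, 0.0083, 0.0502]
tool_rot: [0.417, 3.113, 0.001]
ft_force: [0.3, -0.5, -0.0]
grip_width: 0.459
grip_force: 0.0
target [0.48566734 0.00933782 0.034     ] shift mm [ 2.1  0.5 16.2] turn [0.03 0.06 0.04] pos [0.48758434 0.00830976 0.05024045] t 2.95
```

View pics/s2.png

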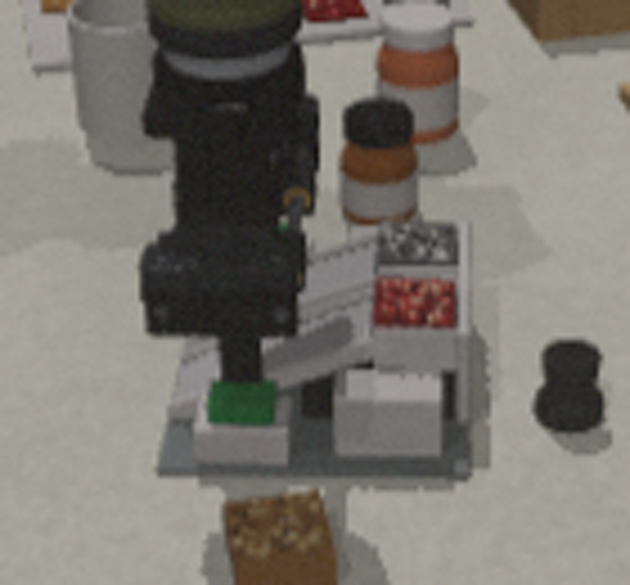

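The fingertip is centred over the right key, at about (240,380) in the crop, and the tile is still in its nest. Now pressing.

```bash
python3 -m handwheel '[{"x":0.002,"y":0,"z":0.006,"wx":0,"wy":0,"wz":0},{"x":0.002,"y":0,"z":0.012,"wx":0,"wy":0,"wz":0},{"x":0.002,"y":0,"z":0.017,"wx":0,"wy":0,"wz":0},{"x":0.002,"y":0,"z":0.017,"wx":0,"wy":0,"wz":0},{"x":0.002,"y":0,"z":0.017,"wx":0,"wy":0,"wz":0},{"x":0.002,"y":0,"z":0.017,"wx":0,"wy":0,"wz":0},{"x":0.002,"y":0,"z":0.017,"wx":0,"wy":0,"wz":0},{"x":0.002,"y":0,"z":0.017,"wx":0,"wy":0,"wz":0},{"x":0.002,"y":0,"z":0.017,"wx":0,"wy":0,"wz":0},{"x":0.002,"y":0,"z":0.017,"wx":0,"wy":0,"wz":0}]'
python3 - <<'E'
from bench import ctrl
import cv2
d=ctrl.get_image('side')
cv2.imwrite('pics/s3.png',cv2.resize(d['image'][130:260,230:370,::-1],None,fx=4.5,fy=4.5,interpolation=cv2.INTER_CUBIC))
E
```

```text
time: 3.83
position: [0.4863, 0.0087, 0.034]
tool_rot: [0.417, 3.112, 0.002]
ft_force: [-3.1, 1.3, 12.1]
grip_width: 0.454
grip_force: 6.3
```

View pics/s3.png

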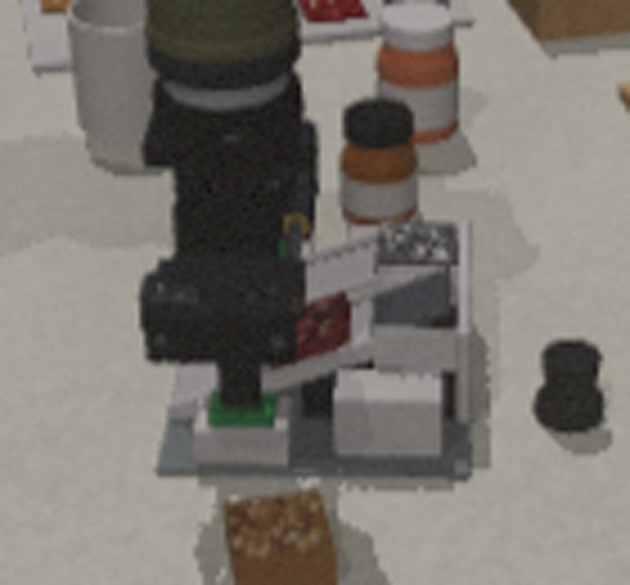

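The red tile is out of its nest and held on the ramp by the finger, with its rear edge at about (350,320), clear of the nest. The key is down and the grey tile is still in place. I'll check that it's at rest.

```bash
cat > r.py <<'E'
from bench import ctrl
import numpy as np
im=ctrl.get_image('side')['image'][180:215,290:312].astype(int)
y,x=np.where((im[...,0]>1.6*im[...,1])&(im[...,0]>50));print(len(x),x.mean(),y.mean(),x.max(),y.max())
E
python3 r.py; python3 -m handwheel '[{"x":0,"y":0,"z":0,"wx":0,"wy":0,"wz":0},{"x":0,"y":0,"z":0,"wx":0,"wy":0,"wz":0},{"x":0,"y":0,"z":0,"wx":0,"wy":0,"wz":0},{"x":0,"y":0,"z":0,"wx":0,"wy":0,"wz":0},{"x":0,"y":0,"z":0,"wx":0,"wy":0,"wz":0},{"x":0,"y":0,"z":0,"wx":0,"wy":0,"wz":0},{"x":0,"y":0,"z":0,"wx":0,"wy":0,"wz":0},{"x":0,"y":0,"z":0,"wx":0,"wy":0,"wz":0},{"x":0,"y":0,"z":0,"wx":0,"wy":0,"wz":0},{"x":0,"y":0,"z":0,"wx":0,"wy":0,"wz":0}]'; python3 r.py
```

```text
66 11.272727272727273 23.242424242424242 17 29
time: 4.77
position: [0.4863, 0.0087, 0.034]
tool_rot: [0.417, 3.112, 0.002]
ft_force: [-1.1, 0.2, 13.4]
grip_width: 0.462
grip_force: 6.3
72 11.444444444444445 23.083333333333332 17 31
```

Nothing moved over that second, so I'm handing it in.

```bash
python3 -c "
from bench import ctrl;print(ctrl.close_job())"
```

```text
the job is handed in; nothing more can be done
None
```

I pressed the right lane's key and the red tile popped out of its nest; the other fingertip is holding it at rest on the ramp, the grey tile is still in its nest, and the job is handed in (no verdict was shown).

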